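# Line up the drilling jig with its guide rod

## Robot

A 6-joint arm with a two-finger parallel gripper is mounted at the origin on the work surface. World frame = base frame: x ahead of the robot, y to its left, z up, the work surface at z = 0. Lengths are in m, angles in rad, forces in N, time in s.
With the tool pointing down it reaches from about 0.35 to 0.725 m from the base axis. Payload 4.3 kg.
Tool frame: the origin (TCP) lies where the fingers leave the gripper's body, on its centre line; the fingertips stand 73 mm ahead of it and the grasp point (between the pads) lies 54 mm ahead of it (arm.tip_extent is the distance from the TCP to the fingertips, in m); z points along the fingers, y is the line along which they close (so a half turn about z gives the same grasp; the last joint's range is limited). The gripper opens to 85 mm and grips with 20 to 120 N. Pads are 22 mm wide; open, the fingers measure 114 mm over their backs; the gripper's body (76 mm by 85 mm) begins 54 mm behind the grasp point. The pads swing forward as they close: fully open they stand 13 mm farther back than shut.
Start: joints at [-1.356, 0.377, 0.081, 1.274, 0, 1.46], TCP at [0.184, -0.545, 0.304] pointing down, gripper open.
Joint ranges: [-2.72, 2.72], [-0.84, 1.66], [-1.02, 1.22], [-1.77, 2.12], [-1.37, 1.28], [-3.14, 3.14]. Speed limits (rad/s): [2.57, 2.57, 3.14, 3.14, 3.14, 3.14].

## Interface

Orientations are given as a unit quaternion [x, y, z, w].
In Python, from station import arm, optics, order, masks_of, mark_of gives the robot as it stands.
- The arm moves only by the tool move_arm, never from a script. Its argument "commands" is a list of rows, each a list of 7 numbers: the shift along the tool's x, y, z in mm, then the turn, a rotation vector about the tool's x, y, z in degrees, then the closure in counts, from 0 (fully open) to 255 (shut). In form: [[dx, dy, dz, ax, ay, az, gripper], ...]. A call has 1 to 12 rows; each row shifts and turns the commanded pose from where the row before left it, along the tool's axes as they then stand; what a row does not reach is not made up. A row lasts 1/10 s, in which the tool goes at most 50 mm and 8.59 degrees, less where a joint would pass 70% of its speed; a pose out of reach is approached as far as the arm can. A call with a gripper value outside its range is refused whole. The fingers move at their own pace and stop on an object; the grip force is fixed at half the most. Time passes only in rows, so rows that do not move let the fingers close. It gives the time, the measured TCP pose, the force, the opening and the grip force at its end, in the units of the state.
- arm.read_state(): the state, without advancing time (a new reading comes with each control period).
- optics.grab_frame(name): name is "side" or "top" or "wrist"; returns (picture, depth): 384x512x3 uint8, red, green, blue; 384x512 float32, m along the optical axis (not along the pixel's ray), 0 where there is no reading.
- optics.get_calibration(name): a dict with "fx", "fy", "cx", "cy" (pixels), "world_from_camera" (4x4, takes a point from camera to world coordinates); the wrist camera has in their place "T_tool_cam" (4x4, takes a point from camera to tool coordinates, whose origin is the TCP and whose axes are the flange's). Camera axes: x right, y up, looking along -z (the intrinsics and any distortion apply to the point x, -y, -z); pixel columns grow to the right and rows downward; lengths in m; the calibration is good to about 2 mm. A picture is of the moment at which its call begins: read the wrist's pose just before it. get_calibration takes no time and is no camera call.
- order.sign_off(): hands the job in; it is judged then, once.
Trained networks look in the newest picture that a camera, given by its name, has taken for a name from the list of things; names that differ only in an ending like _2 or _b are one class to them, and where a whole thing is asked for, a point or a joint stands for the part that bears it (a point fixed in the world has none). Each returns a list of dicts, best first, with "p" (0 to 1); they miss things now and then, are a little off and sometimes report something else, mostly with a low value. They report only what shows in the picture. A call takes as long as a camera call. They do not tell look-alikes from the thing itself.
- masks_of(camera, query): "region" (384x512 bool, what is visible of it).
- mark_of(camera, query): "xyz" ([x, y, z] in m, in world coordinates, good to about 4 mm: a listed point, or the origin of a listed thing).
The state is a dict: "time_s": time; "qpos": joint angles; "joint_vel": joint speeds; "effort": joint torques, N m; "tool_pos": TCP position; "ee_rot": TCP orientation; "wrist_force": force on the tool from outside, world axes, zero at the start; "moment": the same for the moment, N m; "finger_gap": finger opening in m; "grasp_force": force on a finger pad.
Only numpy, scipy, OpenCV 4.12 (cv2) and the standard library are available. Lean on these libraries where they do the work, as an engineer would, in place of code of your own. Each camera call takes 0.05 s, during which the arm holds its last target. There are 200 camera calls.

## Task

Set the brass bush, head up, fully home in the hole of the drilling jig's blue top plate and leave it seated there. Then take the steel guide rod by its red head, lower it through the brass bush and on through the brass-lined hole of the lower plate, and finish holding it upright there for a classmate to clip: still in the gripper, its tip sticking clearly out below the lower plate but well off the table. Leave everything else where it is.

Things in the scene. Friction and masses are not known exactly. Their poses are not given: they have to be found in the camera images.
- jig_pocket (a point): Centre of the 23 mm round hole in the fixed jig's blue top plate, on its upper face, 116 mm above the table. The plate is 80 mm (x) by 122 mm (y), 18 mm thick; a plywood plate of the same outline lies 38 mm below it, both between beech cheeks 90 mm deep and 14 mm thick (150 mm overall, 188 mm over their low feet) that end level with the blue plate. z is up.
- jig_lower (a point): Centre of the 14 mm brass-lined through hole in the jig's lower (plywood) plate, on the plate's upper face, 60 mm above the table and straight below jig_pocket. The plate is 15 mm thick; below it are 45 mm of free air down to the table.
- bush_mid (a point): Centre (half-way up) of the loose brass bush, 34 mm tall, about 90 g: below, a barrel 16 mm long, 20 mm across, tapered at its foot; above, a head 18 mm tall, 30 mm across; a 14 mm bore runs through. z points from barrel to head. It starts standing head up on the green cutting mat. Seated, the barrel is in the hole, the head's underside rests on the blue plate and this point is 1 mm above jig_pocket.
- mat: Green cutting mat fixed to the table, 80 mm (x) by 160 mm (y), 4 mm thick, origin under its centre. The brass and the black bush stand on it, about 80 mm apart along its y axis, either way round.
- rod_head (a point): Centre of the red plastic head, a flat block 20 mm (x) by 30 mm (y), 32 mm tall, of the loose guide rod, about 140 g. The steel shank below is 12 mm across and 140 mm long, with a 4 mm tapered foot (8 mm across at the end). z is up. It starts upright in one of the rack's holes, its y axis along the line of holes, its foot 8 mm and this point 164 mm above the table.
- rack: Wooden block fixed to the table, 60 mm (x) by 150 mm (y), 70 mm tall, origin under its centre; two round holes in its top, 13 mm across and 62 mm deep, 80 mm apart along its y axis, hold the guide rod and the plain dowel, either way round.
- rod_tip (a point): Centre of the lower end of the guide rod's shank, 156 mm below rod_head along the rod.
- dowel_mid (a point): Middle (63 mm from either end) of a plain wooden dowel, 12 mm diameter and 126 mm long, upright in the rack's other hole, its top 134 mm above the table. Leave alone.
- spare_mid (a point): Centre of a black plastic bush of the same outside shape as the brass one but with an 8 mm bore, standing on the green cutting mat. Leave alone.
- level: Orange spirit level, 50 x 230 x 22 mm, lying flat beyond the jig; origin under its centre. Leave alone.
- muffs: Yellow ear defenders, 130 x 140 mm, 90 mm tall; origin between the cups on the table. Leave alone.
- cup: Clear plastic cup, 72 mm across, 100 mm tall; origin under its centre. Leave alone.
- pot_red: Small red paint pot with white cap, 40 mm across, 55 mm tall; origin under its centre. Leave alone.
- pot_green: Small green paint pot with white cap, 40 mm across, 55 mm tall; origin under its centre. Leave alone.
Not all that is in view belongs to the job. Leave any orange, pink or turquoise look-alike of the part that bears jig_pocket alone.

How it is judged:
By the outcome, as a careful person would: the job done as asked, in the order asked, and still so for the second after the job is handed in, while the arm keeps its last pose, push and grip.
It also fails if it takes over 69 s, if anything falls off the work surface, if the arm or the gripper's body presses on something with over 40 N, if the wrist force passes 120 N, or if a joint passes its speed limit or range.

## Working session

There is one attempt and no reset: what is moved stays moved. The work goes in short steps, Python scripts to look and compute and a tool call to move; the robot and the scene stay as the last step left them, time stands still between calls to the robot, and variables do not carry over. Pictures are saved under pics/ and viewed, at most 10 in all, crops included, and the job is handed in when it is done.

Besides the shell and the picture viewer there is one more tool, called as a command line: name --pt "numbers of a row" for each row, then --argument value for the rest. move_arm: Moves the arm, as the interface text tells. Its arguments: {"type":"object","properties":{"commands":{"type":"array"}},"required":["commands"]}

```bash
ls; mkdir -p pics; cat > h.py <<'E'
import numpy as np, cv2
from station import arm, optics, order, masks_of, mark_of
from scipy.spatial.transform import Rotation as R
def T_cam(name):
    c=optics.get_calibration(name)
    if name!='wrist': return c,np.array(c['world_from_camera'])
    s=arm.read_state(); T=np.eye(4); T[:3,:3]=R.from_quat(s['ee_rot']).as_matrix(); T[:3,3]=s['tool_pos']
    return c,T@np.array(c['T_tool_cam'])
def grab(name,fn=None):
    c,T=T_cam(name); im,d=optics.grab_frame(name)
    if fn: cv2.imwrite('pics/'+fn,im[:,:,::-1])
    return im,d,c,T
def cloud(d,c,T):
    v,u=np.mgrid[:d.shape[0],:d.shape[1]]
    P=np.stack([(u-c['cx'])/c['fx']*d,-(v-c['cy'])/c['fy']*d,-d],-1)
    return P@T[:3,:3].T+T[:3,3]
def proj(p,c,T):
    q=np.linalg.inv(T)@np.append(p,1); return c['cx']+c['fx']*q[0]/-q[2], c['cy']-c['fy']*q[1]/-q[2]
E
python3 - <<'E'
from h import *
s=arm.read_state(); print({k:np.round(v,3).tolist() for k,v in s.items()}, arm.tip_extent)
a,*_=grab('top','top0.png'); b,*_=grab('side','side0.png')
c=optics.get_calibration('top');print({k:(np.round(v,3).tolist()) if not isinstance(v,str) else v for k,v in c.items()})
c=optics.get_calibration('wrist');print({k:(np.round(v,3).tolist()) if not isinstance(v,str) else v for k,v in c.items()})
for cam in('top','side'):
  for n in ['jig_pocket','jig_lower','bush_mid','rod_head','spare_mid','dowel_mid','mat','rack','level','muffs','cup','pot_red','pot_green']:
    print(cam,n,[(np.round(m['xyz'],3).tolist(),round(m['p'],2)) for m in mark_of(cam,n)])
E
```

```text
pics
{'time_s': 0.0, 'qpos': [-1.356, 0.378, 0.08, 1.274, -0.0, 1.46], 'joint_vel': [-0.001, 0.001, -0.0, -0.001, 0.001, -0.0], 'effort': [0.002, -46.361, 26.987, 0.021, -0.0, 0.0], 'tool_pos': [0.183, -0.544, 0.303], 'ee_rot': [0.987, 0.162, -0.0, -0.001], 'wrist_force': [-0.641, 0.53, 0.114], 'moment': [0.001, 0.024, -0.061], 'grasp_force': 0.0, 'finger_gap': 0.085} 0.0726
{'fx': 411.862, 'fy': 411.862, 'cx': 244.864, 'cy': 204.623, 'world_from_camera': [[0.019, 0.995, -0.096, 0.415], [-1.0, 0.02, 0.01, 0.074], [0.012, 0.096, 0.995, 1.347], [0.0, 0.0, 0.0, 1.0]]}
{'fx': 330.501, 'fy': 330.501, 'cx': 258.63, 'cy': 185.704, 'T_tool_cam': [[-0.0, 0.948, 0.317, 0.082], [1.0, -0.0, 0.001, 0.001], [0.001, 0.317, -0.948, -0.071], [0.0, 0.0, 0.0, 1.0]]}
top jig_pocket [([0.325, 0.118, 0.117], 0.96), ([0.28, -0.24, 0.117], 0.94), ([0.51, -0.035, 0.118], 0.82), ([0.276, 0.429, 0.12], 0.78)]
top jig_lower [([0.281, -0.243, 0.059], 0.88), ([0.509, -0.042, 0.059], 0.71), ([0.275, 0.429, 0.058], 0.66)]
top bush_mid []
top rod_head [([0.542, -0.367, 0.162], 0.46)]
top spare_mid [([0.471, 0.345, 0
[... 430 characters left out ...]
, ([0.511, -0.037, 0.113], 0.59), ([0.321, 0.121, 0.116], 0.56)]
side jig_lower [([0.509, -0.04, 0.063], 0.98), ([0.275, 0.43, 0.058], 0.98), ([0.316, 0.118, 0.058], 0.87), ([0.282, -0.243, 0.062], 0.63)]
side bush_mid [([0.482, 0.264, 0.02], 0.51)]
side rod_head [([0.539, -0.367, 0.166], 0.43)]
side spare_mid [([0.471, 0.345, 0.023], 0.53)]
side dowel_mid [([0.557, -0.289, 0.068], 0.6)]
side mat [([0.476, 0.304, -0.001], 0.7)]
side rack [([0.545, -0.324, -0.004], 0.79)]
side level [([0.772, -0.01, 0.002], 0.86), ([0.483, 0.263, 0.017], 0.72)]
side muffs [([0.628, 0.481, -0.002], 0.77)]
side cup []
side pot_red [([0.749, -0.204, -0.001], 0.69)]
side pot_green [([0.689, -0.314, 0.003], 0.61)]
```

View pics/top0.png

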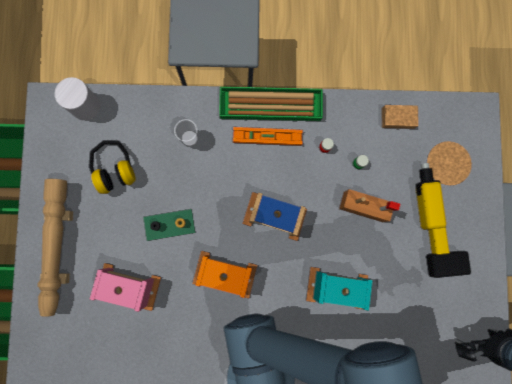

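View pics/side0.png

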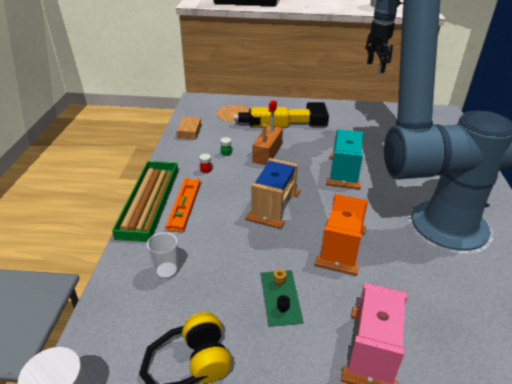

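```bash
python3 - <<'E'
from h import *
im,d,c,T=grab('top'); P=cloud(d,c,T)
hsv=cv2.cvtColor(im,cv2.COLOR_RGB2HSV)
crops=[im[180:250,235:315],im[195:250,130:210],im[175:235,330:410]]
cv2.imwrite('pics/crops.png',np.hstack([cv2.resize(k,(260,230),interpolation=cv2.INTER_CUBIC) for k in crops])[:,:,::-1])
def yaw(m,n):
    q=P[m][:,:2]; r=cv2.minAreaRect(q.astype(np.float32)*1000); print(n,m.sum(),np.round(r,1) if 0 else r, 'z',np.median(P[m][:,2]),'mean',q.mean(0))
H,S,V=hsv[...,0],hsv[...,1],hsv[...,2]
box=lambda a,b,e,f:np.pad(np.ones((b-a,f-e),bool),((a,384-b),(e,512-f)))
yaw((abs(H-112.)<12)&(S>120)&box(185,245,240,315),'blue')
yaw((abs(H-70.)<20)&(S>80)&box(195,250,130,210),'mat')
m=box(195,250,130,210)&(P[...,2]>.028); yaw(m&(P[...,1]<.30),'brass'); yaw(m&(P[...,1]>.30),'black')
yaw(box(180,225,330,410)&(abs(P[...,2]-.07)<.005),'rack')
yaw(box(180,225,330,410)&(P[...,2]>.165),'rod')
E
```

```text
blue 979 ((470.44921875, -18.796707153320312), (124.54682159423828, 176.45953369140625), 65.87862396240234) z 0.11554068385521576 mean [ 0.50951641 -0.03609605]
mat 990 ((473.980712890625, 230.438720703125), (316.9185791015625, 105.23444366455078), 87.81958770751953) z 0.0035161788611453026 mean [0.4747202  0.30523352]
brass 80 ((453.6651611328125, 176.67926025390625), (218.6629180908203, 27.95804786682129), 72.68207550048828) z 0.03892937268718921 mean [0.46340225 0.21443616]
black 68 ((470.6613464355469, 346.10821533203125), (28.00895118713379, 28.007122039794922), 26.40475845336914) z 0.03757098601196207 mean [0.47043298 0.34647883]
rack 780 ((546.9694213867188, -326.9497985839844), (151.39390563964844, 61.2918701171875), 74.39937591552734) z 0.06937524736352729 mean [ 0.54650415 -0.32190706]
rod 100 ((484.6399841308594, -151.88308715820312), (28.015644073486328, 471.8825378417969), 13.64368724822998) z 0.1787789766511213 mean [ 0.52024976 -0.30672135]
```

View pics/crops.png

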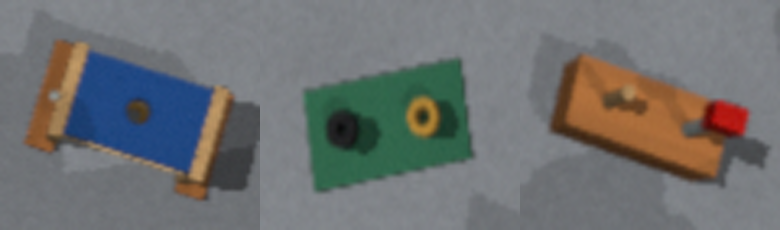

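Candidates: four jigs, at top-view pixels blue (278,213), orange (227,275), teal (346,291) and pink (118,290). Only the blue-plated one with beech cheeks fits. On the mat, the gold ring at (180,223) is the brass bush and the black one at (156,226) is the spare. In the rack, the red head at (393,206) is the guide rod. The crop confirms all of these.

move_arm --pt "36.3 -24 0 0 0 0 0" --pt "36.3 -24 0 0 0 0 0" --pt "36.3 -24 0 0 0 0 0" --pt "36.3 -24 0 0 0 0 0" --pt "36.3 -24 0 0 0 0 0" --pt "36.3 -24 0 0 0 0 0" --pt "36.3 -24 0 0 0 0 0" --pt "36.3 -24 0 0 0 0 0" --pt "36.3 -24 0 0 0 0 0" --pt "36.3 -24 0 0 0 0 0"

```text
time_s: 2.45
tool_pos: [0.4518, -0.2001, 0.3042]
ee_rot: [0.987, 0.162, 0.0, 0.0]
wrist_force: [0.3, -1.0, -0.3]
finger_gap: 0.0854
grasp_force: 0.0
```

move_arm --pt "14.9 -35.8 4.2 0 0 0 0" --pt "14.9 -35.8 4.2 0 0 0 0" --pt "14.9 -35.8 4.2 0 0 0 0" --pt "14.9 -35.8 4.2 0 0 0 0" --pt "14.9 -35.8 4.2 0 0 0 0" --pt "14.9 -35.8 4.2 0 0 0 0" --pt "14.9 -35.8 4.2 0 0 0 0" --pt "14.9 -35.8 4.2 0 0 0 0" --pt "14.9 -35.8 4.2 0 0 0 0" --pt "14.9 -35.8 4.2 0 0 0 0" --pt "14.9 -35.8 4.2 0 0 0 0" --pt "14.9 -35.8 4.2 0 0 0 0"

```text
time_s: 3.65
tool_pos: [0.4881, 0.2502, 0.2534]
ee_rot: [0.985, 0.175, -0.001, -0.007]
wrist_force: [0.5, -0.4, -0.2]
finger_gap: 0.0852
grasp_force: 0.0
```

move_arm --pt "0 0 0 0 0 -7.9 0" --pt "0 0 0 0 0 -7.9 0" --pt "0 0 0 0 0 -7.9 0" --pt "0 0 0 0 0 -7.9 0" --pt "0 0 0 0 0 -7.9 0" --pt "0 0 0 0 0 -7.9 0" --pt "0 0 0 0 0 -7.9 0" --pt "0 0 0 0 0 -7.9 0" --pt "0 0 0 0 0 -7.9 0" --pt "0 0 0 0 0 -7.9 0" --pt "0 0 0 0 0 0 0"

```text
time_s: 4.75
tool_pos: [0.4888, 0.2473, 0.2535]
ee_rot: [0.65, 0.76, 0.003, -0.005]
wrist_force: [0.0, -0.3, -0.8]
finger_gap: 0.0855
grasp_force: 0.0
```

```bash
python3 - <<'E'
from h import *
im,d,c,T=grab('wrist','w1.png'); P=cloud(d,c,T)
s=arm.read_state(); Rt=R.from_quat(s['ee_rot']).as_matrix(); print(s['tool_pos'],np.round(Rt,3),s['qpos'],s['wrist_force'])
for n in ['bush_mid','spare_mid']:
  for m in mark_of('wrist',n): print(n,m['p'],np.round(m['xyz'],4), 'tool',np.round(Rt.T@(np.array(m['xyz'])-s['tool_pos']),4), proj(m['xyz'],c,T))
  for m in masks_of('wrist',n)[:2]:
    k=m['region']&(P[...,2]>.034)&(P[...,2]<.044)&(d>0); q=P[k]
    if k.sum()>20:
      (x,y),r=cv2.minEnclosingCircle(q[:,:2].astype(np.float32)); print(n,m['p'],k.sum(),x,y,r,np.median(q[:,2]))
E
```

```text
[0.4888118  0.24733546 0.25346735] [[-0.153  0.988 -0.004]
 [ 0.988  0.153  0.012]
 [ 0.012 -0.003 -1.   ]] [ 0.34718308  0.34049589 -0.10419139  1.12622977  0.0124312   1.76454187] [ 0.52747531 -0.35943764 -0.19598007]
bush_mid 0.79 [0.4881 0.2653 0.0242] tool [0.0151 0.0026 0.2295] (np.float64(260.9863280289628), np.float64(150.7227820830206))
bush_mid 0.81 703 0.4832480251789093 0.2658098340034485 0.015087498351931572 0.038691953188991324
spare_mid 0.81 [0.4712 0.3437 0.0233] tool [ 0.0951 -0.0021  0.2313] (np.float64(255.8854288923016), np.float64(58.18840590114333))
spare_mid 0.67 979 0.47187522053718567 0.3456227779388428 0.014800039120018482 0.038857976570485564
spare_mid 0.36 701 0.4832480251789093 0.2658098340034485 0.015087498351931572 0.038691953188991324
```

View pics/w1.png

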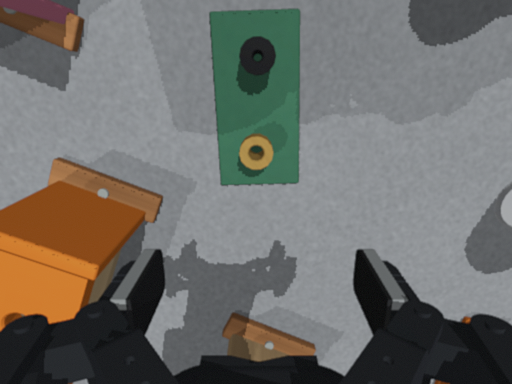

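```bash
cat >> h.py <<'E'
def go(p,yaw=None):
    "tool-axis shift (mm) and turn (deg) to bring TCP to p, tool z straight down, tool x at yaw deg (None: keep)"
    s=arm.read_state(); M=R.from_quat(s['ee_rot']).as_matrix()
    y=np.arctan2(M[1,0],M[0,0]) if yaw is None else np.radians(yaw)
    D=np.array([[np.cos(y),np.sin(y),0],[np.sin(y),-np.cos(y),0],[0,0,-1]])
    print('t',round(s['time_s'],2),'shift',np.round(M.T@(np.array(p)-s['tool_pos'])*1e3,1),'turn',np.round(np.degrees(R.from_matrix(M.T@D).as_rotvec()),2),'F',np.round(s['wrist_force'],1),'yaw',round(float(np.degrees(np.arctan2(M[1,0],M[0,0]))),1),'pos',np.round(s['tool_pos'],4),'gap',round(s['finger_gap'],4))
E
python3 -c "
from h import *
go([.4832,.2658,.16])"
```

```text
t 5.0 shift [17.9 -2.4 93.7] turn [-0.14 -0.7   0.  ] F [-0.1  0.   0.1] yaw 98.9 pos [0.4888 0.2474 0.2535] gap 0.0854
```

move_arm --pt "4.5 -0.6 23.4 -0.14 -0.7 0 0" --pt "4.5 -0.6 23.4 0 0 0 0" --pt "4.5 -0.6 23.4 0 0 0 0" --pt "4.4 -0.6 23.4 0 0 0 0" --pt "0 0 0 0 0 0 0" --pt "0 0 0 0 0 0 0" --pt "0 0 0 0 0 0 0"

```text
time_s: 5.7
tool_pos: [0.4845, 0.2651, 0.1614]
ee_rot: [0.65, 0.76, 0.001, 0.001]
wrist_force: [-0.6, -0.5, 0.4]
finger_gap: 0.0854
grasp_force: 0.0
```

```bash
cat >> h.py <<'E'
def top_circle(q,zlo,zhi,cam='wrist',fn=None):
    im,d,c,T=grab(cam,fn); P=cloud(d,c,T)
    for m in masks_of(cam,q)[:2]:
        k=m['region']&(P[...,2]>zlo)&(P[...,2]<zhi)&(d>0); w=P[k]
        if k.sum()>20:
            (x,y),r=cv2.minEnclosingCircle(w[:,:2].astype(np.float32)); print(q,m['p'],k.sum(),x,y,r,np.median(w[:,2]))
    return im,d,c,T,P
E
python3 - <<'E'
from h import *
top_circle('bush_mid',.034,.044,fn='w2.png'); go([.4832,.2658,.0956])
E
```

```text
bush_mid 0.58 1345 0.48362383246421814 0.265907883644104 0.015124266035854816 0.03867812521852773
t 5.8 shift [ 0.8 -1.5 65.9] turn [ 0.16 -0.03 -0.  ] F [-0.2 -0.1 -0.4] yaw 98.9 pos [0.4846 0.2651 0.1615] gap 0.0854
```

move_arm --pt "0.8 -1.2 17 0 0 0 0" --pt "0 0 17 0 0 0 0" --pt "0 0 17 0 0 0 0" --pt "0 0 10 0 0 0 0" --pt "0 0 5 0 0 0 0" --pt "0 0 0 0 0 0 0" --pt "0 0 0 0 0 0 0"

```text
time_s: 6.5
tool_pos: [0.4828, 0.2657, 0.0947]
ee_rot: [0.65, 0.76, 0.001, 0.0]
wrist_force: [-0.4, 0.4, 0.4]
finger_gap: 0.0858
grasp_force: 0.0
```

```bash
python3 -c "
from h import *
go([.4836,.2659,.0956])"
```

```text
t 6.5 shift [ 0.1  0.8 -0.9] turn [ 0.06 -0.01 -0.  ] F [-0.4  0.4  0.4] yaw 98.9 pos [0.4828 0.2657 0.0947] gap 0.0858
```

move_arm --pt "0 0.8 -1 0 0 0 60" --pt "0 0 0 0 0 0 110" --pt "0 0 0 0 0 0 140" --pt "0 0 0 0 0 0 160" --pt "0 0 0 0 0 0 180" --pt "0 0 0 0 0 0 255" --pt "0 0 0 0 0 0 255" --pt "0 0 0 0 0 0 255" --pt "0 0 0 0 0 0 255"

```text
time_s: 7.4
tool_pos: [0.4831, 0.2657, 0.0953]
ee_rot: [0.65, 0.76, 0.0, 0.0]
wrist_force: [-0.5, -0.0, 4.9]
finger_gap: 0.0278
grasp_force: 58.9
```

```bash
python3 -c "
from h import *
go([.4836,.2659,.30])
im,d,c,T=grab('wrist','w3.png')"
```

```text
t 7.4 shift [ 1.000e-01  6.000e-01 -2.047e+02] turn [ 0.02 -0.01 -0.  ] F [-0.5 -0.   4.9] yaw 99.0 pos [0.4831 0.2657 0.0953] gap 0.0278
```

View pics/w3.png

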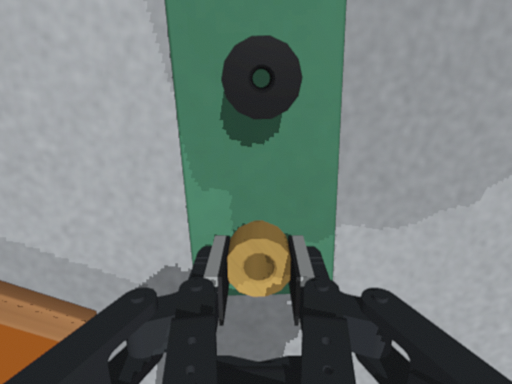

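The bush (259,260) is gripped by its head with the black one (261,77) untouched. Next I lift it and carry it just past the jig.

move_arm --pt "0 0 -12 0 0 0 255" --pt "0 0 -30 0 0 0 255" --pt "0 0 -40 0 0 0 255" --pt "0 0 -40 0 0 0 255" --pt "0 0 -35 0 0 0 255" --pt "0 0 -8 0 0 0 255" --pt "-15 -1 0 0 0 0 255" --pt "-33 -2 0 0 0 0 255" --pt "-33 -2 0 0 0 0 255" --pt "-33 -2 0 0 0 0 255" --pt "-33 -2 0 0 0 0 255" --pt "-33 -2 0 0 0 0 255"

```text
time_s: 8.65
tool_pos: [0.4986, 0.084, 0.2577]
ee_rot: [0.65, 0.76, -0.002, -0.001]
wrist_force: [-0.4, -0.1, -1.7]
finger_gap: 0.0274
grasp_force: 59.4
```

move_arm --pt "-33 -2 0 0 0 0 255" --pt "-33 -2 0 0 0 0 255" --pt "-33 -2 0 0 0 0 255" --pt "-33 -2 0 0 0 0 255" --pt "-33 -2 0 0 0 0 255" --pt "-15 -2 0 0 0 0 255" --pt "0 0 0 0 0 0 255" --pt "0 0 0 0 0 0 255" --pt "0 0 0 0 0 0 255"

```text
time_s: 9.55
tool_pos: [0.5157, -0.0925, 0.2594]
ee_rot: [0.649, 0.76, -0.0, -0.001]
wrist_force: [0.1, 0.1, -0.9]
finger_gap: 0.0274
grasp_force: 59.4
```

```bash
cat >> h.py <<'E'
def hole(im,P,d,xy,z,rad=.03):
    "centre of the dark (deep) spot in the plate face at height z near xy, from the rim points of the face"
    near=(np.hypot(P[...,0]-xy[0],P[...,1]-xy[1])<rad)&(d>0)
    face=(abs(P[...,2]-z)<.004)
    return near,face
E
python3 - <<'E'
from h import *
im,d,c,T=grab('wrist','w4.png'); P=cloud(d,c,T)
for m in mark_of('wrist','jig_pocket'): print(m['p'],np.round(m['xyz'],4),proj(m['xyz'],c,T))
go([.5095,-.036,.26])
E
```

```text
0.58 [ 0.5102 -0.039   0.1137] (np.float64(262.55247739412357), np.float64(120.11006134765489))
t 9.65 shift [56.8  2.4 -0.2] turn [-0.03 -0.03  0.  ] F [-0.6 -0.3 -0.7] yaw 99.0 pos [ 0.5161 -0.0924  0.2598] gap 0.0275
```

View pics/w4.png

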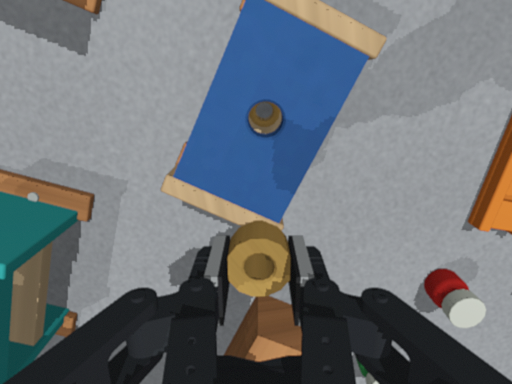

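```bash
cat >> h.py <<'E'
def plane_pts(uv,c,T,z):
    "pixels -> world points on the height z"
    r=np.c_[(uv[:,0]-c['cx'])/c['fx'],-(uv[:,1]-c['cy'])/c['fy'],-np.ones(len(uv))]@T[:3,:3].T
    return T[:3,3]+r*((z-T[2,3])/r[:,2])[:,None]
def pocket():
    im,d,c,T=grab('wrist'); hsv=cv2.cvtColor(im,cv2.COLOR_RGB2HSV)
    b=((abs(hsv[...,0].astype(int)-112)<12)&(hsv[...,1]>100)&(hsv[...,2]>30)).astype(np.uint8)
    cs,h=cv2.findContours(b,cv2.RETR_CCOMP,cv2.CHAIN_APPROX_NONE)
    k=max((i for i in range(len(cs)) if h[0][i][3]>=0),key=lambda i:cv2.contourArea(cs[i]))
    e=cv2.fitEllipse(cs[k]); w=plane_pts(cs[k][:,0].astype(float),c,T,.116)
    f=cv2.fitEllipse((w[:,:2]*1000).astype(np.float32)); print('hole px',e,'world mm',f)
    return np.array(f[0])/1000,im,d,c,T
E
python3 - <<'E'
from h import *
p,im,d,c,T=pocket(); P=cloud(d,c,T); s=arm.read_state(); M=R.from_quat(s['ee_rot']).as_matrix()
Q=(P-s['tool_pos'])@M
k=(d>0)&(abs(Q[...,0])<.03)&(abs(Q[...,1])<.0145)&(abs(Q[...,2]-.057)<.012)
print(k.sum(),np.percentile(Q[k][:,2],[5,25,50,75,95]))
hsv=cv2.cvtColor(im,cv2.COLOR_RGB2HSV)
print('face Q px', Q[280,258],Q[262,240],Q[262,278])
kk=k&(hsv[...,1]>110)&(abs(Q[...,2]-np.median(Q[280:286,250:268,2]))<.003)
w=(Q[kk][:,:2]*1000).astype(np.float32); print(kk.sum(),cv2.minEnclosingCircle(w),w.min(0),w.max(0))
v,u=np.nonzero(kk); print(u.min(),u.max(),v.min(),v.max())
go([p[0],p[1],.26])
E
```

```text
hole px ((264.2195739746094, 117.06188201904297), (34.01189422607422, 35.58848571777344), 75.51675415039062) world mm ((511.36688232421875, -36.865028381347656), (21.507293701171875, 22.749929428100586), 108.02662658691406)
3847 [0.05176574 0.05652089 0.05709488 0.059336   0.0669306 ]
face Q px [-0.00633675  0.00026602  0.05698023] [ 0.00334836 -0.00762143  0.05624506] [0.00271318 0.00911734 0.05730814]
2610 ((-0.11233019828796387, 0.473391056060791), 15.640314102172852) [-15.100169 -13.421517] [15.179917 14.407334]
227 290 234 295
t 9.7 shift [55.7  4.  -0.1] turn [-0.01 -0.01  0.  ] F [-0.7 -0.  -0.9] yaw 99.0 pos [ 0.5162 -0.0925  0.2599] gap 0.0273
```

move_arm --pt "10 0.7 0 0 0 0 255" --pt "20 1.5 0 0 0 0 255" --pt "20 1.2 10 0 0 0 255" --pt "5.8 0.3 20 0 0 0 255" --pt "0 0 12 0 0 0 255" --pt "0 0 4 0 0 0 255" --pt "0 0 0 0 0 0 255" --pt "0 0 0 0 0 0 255" --pt "0 0 0 0 0 0 255"

```text
time_s: 10.6
tool_pos: [0.5119, -0.0383, 0.2147]
ee_rot: [0.65, 0.76, 0.0, 0.001]
wrist_force: [-0.6, -0.5, -1.3]
finger_gap: 0.0275
grasp_force: 59.4
```

```bash
python3 -c "
from h import *
go([.5114,-.0369,.213])"
```

```text
t 10.6 shift [ 1.5 -0.3  1.7] turn [0.08 0.03 0.  ] F [-0.6 -0.5 -1.3] yaw 98.9 pos [ 0.5119 -0.0383  0.2147] gap 0.0275
```

move_arm --pt "1.4 -0.5 1 0 0 0 255" --pt "0 0 2 0 0 0 255" --pt "0 0 2 0 0 0 255" --pt "0 0 2 0 0 0 255" --pt "0 0 2 0 0 0 255" --pt "0 0 1 0 0 0 255" --pt "0 0 0 0 0 0 255" --pt "0 0 0 0 0 0 255"

```text
time_s: 11.4
tool_pos: [0.5106, -0.0365, 0.2039]
ee_rot: [0.65, 0.76, -0.0, -0.0]
wrist_force: [-0.3, -0.7, -0.7]
finger_gap: 0.0275
grasp_force: 59.4
```

```bash
python3 -c "
from h import *
go([.5114,-.0369,.1913]);print(arm.read_state()['moment'])"
```

```text
t 11.4 shift [-0.5  0.8 12.6] turn [-0.01  0.   -0.  ] F [-0.3 -0.7 -0.7] yaw 99.0 pos [ 0.5106 -0.0365  0.2039] gap 0.0275
[-0.01435696 -0.00993704  0.02580259]
```

No contact at 3 mm depth, so the foot has entered the hole. Continuing down.

move_arm --pt "-0.4 0.4 2 0 0 0 255" --pt "0 0 2 0 0 0 255" --pt "0 0 2 0 0 0 255" --pt "0 0 2 0 0 0 255" --pt "0 0 2 0 0 0 255" --pt "0 0 0 0 0 0 255" --pt "0 0 0 0 0 0 255"

```text
time_s: 12.1
tool_pos: [0.511, -0.0369, 0.1939]
ee_rot: [0.65, 0.76, -0.0, -0.0]
wrist_force: [-0.6, -0.3, -0.8]
finger_gap: 0.0277
grasp_force: 59.4
```

```bash
python3 -c "
from h import *
go([.5114,-.0369,.1913])"
```

```text
t 12.1 shift [-0.1  0.4  2.6] turn [-0.01 -0.    0.  ] F [-0.6 -0.3 -0.8] yaw 99.0 pos [ 0.511  -0.0369  0.1939] gap 0.0277
```

move_arm --pt "0 0 1 0 0 0 255" --pt "0 0 0.7 0 0 0 255" --pt "0 0 0.5 0 0 0 255" --pt "0 0 0 0 0 0 255" --pt "0 0 0 0 0 0 255"

```text
time_s: 12.6
tool_pos: [0.511, -0.0369, 0.1917]
ee_rot: [0.65, 0.76, -0.0, 0.0]
wrist_force: [-0.4, 0.5, -0.7]
finger_gap: 0.0277
grasp_force: 59.4
```

move_arm --pt "0 0 0.5 0 0 0 255" --pt "0 0 0.5 0 0 0 255" --pt "0 0 0 0 0 0 255" --pt "0 0 0 0 0 0 255"

```text
time_s: 13.0
tool_pos: [0.5111, -0.0369, 0.1914]
ee_rot: [0.65, 0.76, 0.0, 0.0]
wrist_force: [-2.5, -0.1, 6.0]
finger_gap: 0.0277
grasp_force: 60.1
```

move_arm --pt "0 0 0 0 0 0 150" --pt "0 0 0 0 0 0 120" --pt "0 0 0 0 0 0 80" --pt "0 0 0 0 0 0 40" --pt "0 0 0 0 0 0 0" --pt "0 0 0 0 0 0 0" --pt "0 0 0 0 0 0 0" --pt "0 0 -15 0 0 0 0" --pt "0 0 -25 0 0 0 0" --pt "0 0 -25 0 0 0 0" --pt "-20 0 0 0 0 0 0" --pt "-20 0 0 0 0 0 0"

```text
time_s: 14.2
tool_pos: [0.518, -0.0767, 0.257]
ee_rot: [0.649, 0.761, 0.001, 0.001]
wrist_force: [0.7, -0.6, -0.7]
finger_gap: 0.0854
grasp_force: 0.0
```

```bash
python3 - <<'E'
from h import *
top_circle('bush_mid',.12,.15,fn='w5.png'); go([.534,-.365,.28],72)
for m in mark_of('wrist','bush_mid'): print(m)
E
```

```text
bush_mid 0.62 1682 0.5114558339118958 -0.036811500787734985 0.015107334591448307 0.13466736722695266
t 14.3 shift [-286.   -28.   -23.7] turn [ 0.07  0.05 26.81] F [ 0.4 -0.   1.2] yaw 98.8 pos [ 0.5179 -0.0781  0.256 ] gap 0.0851
{'xyz': [0.5163, -0.039, 0.1215], 'p': 0.84}
```

View pics/w5.png

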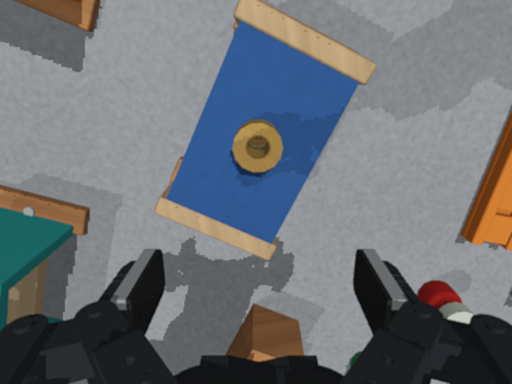

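The bush sits flush at (258,147), top at 134.7 mm against 134 mm expected, so it is seated. Next is the rod.

move_arm --pt "-16 -1.5 -15 0 0 0 0" --pt "-30 -3 -15 0 0 0 0" --pt "-34 -3.3 -14 0 0 0 0" --pt "-34 -3.3 0 0 0 0 0" --pt "-34 -3.3 0 0 0 0 0" --pt "-34 -3.3 0 0 0 0 0" --pt "-34 -3.3 0 0 0 0 0" --pt "-34 -3.4 0 0 0 0 0" --pt "-34 -3.4 0 0 0 0 0" --pt "0 0 0 0 0 8.1 0" --pt "0 0 0 0 0 8.1 0" --pt "0 0 0 0 0 8.1 0"

```text
time_s: 15.55
tool_pos: [0.5341, -0.3606, 0.2991]
ee_rot: [0.797, 0.604, 0.0, -0.001]
wrist_force: [-0.1, -0.1, -0.0]
finger_gap: 0.0853
grasp_force: 0.0
```

move_arm --pt "0 0 0 0 0 0 0" --pt "0 0 0 0 0 0 0"

```text
time_s: 15.75
tool_pos: [0.5341, -0.3605, 0.2994]
ee_rot: [0.794, 0.608, 0.0, -0.0]
wrist_force: [-0.2, -0.2, 0.7]
finger_gap: 0.0857
grasp_force: 0.0
```

```bash
cat >> h.py <<'E'
def rodhead(zlo=.174,zhi=.186):
    im,d,c,T=grab('wrist','wr.png'); P=cloud(d,c,T); hsv=cv2.cvtColor(im,cv2.COLOR_RGB2HSV)
    k=((hsv[...,0]<8)|(hsv[...,0]>172))&(hsv[...,1]>150)&(P[...,2]>zlo)&(P[...,2]<zhi)&(d>0)
    n,l,st,_=cv2.connectedComponentsWithStats(k.astype(np.uint8)); i=1+np.argmax(st[1:,4]); k=l==i
    r=cv2.minAreaRect((P[k][:,:2]*1000).astype(np.float32)); print('rod',k.sum(),r,np.median(P[k][:,2]),st[i])
    return r
E
python3 - <<'E'
from h import *
r=rodhead(); go([r[0][0]/1000,r[0][1]/1000,.218],74.4)
for m in mark_of('wrist','rod_head'): print(m)
E
```

```text
rod 1376 ((537.5936889648438, -367.4403381347656), (29.807395935058594, 18.852920532226562), 74.70503234863281) 0.18061760538749685 [ 251  197   31   46 1376]
t 15.8 shift [-5.7  5.2 81.6] turn [-0.03 -0.02  0.42] F [-0.5 -0.1  0.6] yaw 74.8 pos [ 0.5341 -0.3606  0.2996] gap 0.0856
{'xyz': [0.5405, -0.3648, 0.1654], 'p': 0.89}
```

move_arm --pt "-2.9 2.6 10 0 0 0 0" --pt "-2.8 2.6 10 0 0 0 0" --pt "0 0 15 0 0 0 0" --pt "0 0 20 0 0 0 0" --pt "0 0 15 0 0 0 0" --pt "0 0 7 0 0 0 0" --pt "0 0 2 0 0 0 0" --pt "0 0 0 0 0 0 0" --pt "0 0 0 0 0 0 0"

```text
time_s: 16.75
tool_pos: [0.5378, -0.3685, 0.2216]
ee_rot: [0.795, 0.606, 0.0, 0.001]
wrist_force: [1.1, -0.6, -0.8]
finger_gap: 0.0854
grasp_force: 0.0
```

```bash
python3 - <<'E'
from h import *
r=rodhead(); go([r[0][0]/1000,r[0][1]/1000,.22],74.7)
E
```

```text
rod 3376 ((537.5205078125, -367.64111328125), (30.37622833251953, 19.61819839477539), 74.52769470214844) 0.1806662950838951 [ 231  247   50   72 3376]
t 16.8 shift [ 0.8 -0.6  1.7] turn [ 0.09  0.04 -0.05] F [ 1.1 -0.  -1. ] yaw 74.7 pos [ 0.5379 -0.3685  0.2217] gap 0.0852
```

move_arm --pt "0.8 -0.5 1.5 0 0 0 60" --pt "0 0 0 0 0 0 110" --pt "0 0 0 0 0 0 150" --pt "0 0 0 0 0 0 180" --pt "0 0 0 0 0 0 200" --pt "0 0 0 0 0 0 255" --pt "0 0 0 0 0 0 255" --pt "0 0 0 0 0 0 255" --pt "0 0 0 0 0 0 255"

```text
time_s: 17.7
tool_pos: [0.5372, -0.3673, 0.2194]
ee_rot: [0.795, 0.606, -0.0, 0.0]
wrist_force: [-1.1, -0.2, 3.0]
finger_gap: 0.0192
grasp_force: 59.5
```

```bash
python3 - <<'E'
from h import *
r=rodhead(); go([.5115,-.0368,.30],74.7); print(arm.read_state()['moment'])
E
```

```text
rod 3509 ((538.2227172851562, -367.6773681640625), (30.366086959838867, 20.602571487426758), 75.9060287475586) 0.18060079680818966 [ 233  252   53   72 3509]
t 17.75 shift [ 311.9 -112.3  -80.7] turn [ 0.01  0.01 -0.05] F [-0.3  0.4  2.9] yaw 74.6 pos [ 0.5372 -0.3673  0.2194] gap 0.0191
[0.08699003 0.29314926 0.015945  ]
```

move_arm --pt "0 0 -8 0 0 0 255" --pt "0 0 -15 0 0 0 255" --pt "0 0 -20 0 0 0 255" --pt "0 0 -20 0 0 0 255" --pt "0 0 -20 0 0 0 255" --pt "0 0 -20 0 0 0 255" --pt "0 0 -20 0 0 0 255" --pt "0 0 -15 0 0 0 255" --pt "0 0 -10 0 0 0 255" --pt "0 0 -5 0 0 0 255" --pt "0 0 0 0 0 0 255" --pt "0 0 0 0 0 0 255"

```text
time_s: 18.95
tool_pos: [0.5371, -0.3671, 0.3715]
ee_rot: [0.795, 0.606, -0.0, -0.001]
wrist_force: [0.2, -0.1, -0.8]
finger_gap: 0.0194
grasp_force: 59.1
```

```bash
python3 - <<'E'
from h import *
go([.5115,-.0368,.372],74.7); print(arm.read_state()['qpos'])
E
```

```text
t 18.95 shift [ 3.117e+02 -1.122e+02 -2.000e-01] turn [-0.06 -0.03 -0.05] F [ 0.2 -0.1 -0.8] yaw 74.6 pos [ 0.5371 -0.3671  0.3715] gap 0.0194
[-6.96997014e-01  5.56926900e-01  5.37763941e-01  1.55277267e+00
  3.14901310e-06  1.14174402e+00]
```

move_arm --pt "10 -4 0 0 0 0 255" --pt "20 -8 0 0 0 0 255" --pt "30 -12 0 0 0 0 255" --pt "30 -13 0 0 0 0 255" --pt "30 -13 0 0 0 0 255" --pt "30 -13 0 0 0 0 255" --pt "30 -13 0 0 0 0 255" --pt "30 -12 0 0 0 0 255" --pt "30 -12 0 0 0 0 255" --pt "20 -8 0 0 0 0 255" --pt "12 -4 0 0 0 0 255" --pt "0 0 0 0 0 0 255"

```text
time_s: 20.15
tool_pos: [0.5008, -0.0741, 0.3718]
ee_rot: [0.795, 0.607, -0.0, -0.0]
wrist_force: [0.4, -0.2, -1.3]
finger_gap: 0.0194
grasp_force: 59.1
```

move_arm --pt "0 0 0 0 0 0 255" --pt "0 0 0 0 0 0 255"

```text
time_s: 20.35
tool_pos: [0.5014, -0.0763, 0.372]
ee_rot: [0.796, 0.606, -0.0, 0.0]
wrist_force: [-0.1, -0.2, -2.0]
finger_gap: 0.0191
grasp_force: 59.1
```

```bash
python3 - <<'E'
from h import *
im,d,c,T,P=top_circle('bush_mid',.125,.145,fn='w6.png')
s=arm.read_state(); M=R.from_quat(s['ee_rot']).as_matrix(); Q=(P-s['tool_pos'])@M
k=(d>0)&(np.hypot(Q[...,0],Q[...,1])<.02)&(Q[...,2]>.075)&(Q[...,2]<.23)
q=Q[k]; print(len(q))
for z in np.arange(.075,.215,.015):
    w=q[(q[:,2]>=z)&(q[:,2]<z+.015)]
    if len(w)>5:
        f=w[:,0]>np.percentile(w[:,0],70)
        print(round(z,3),len(w),'y',np.round(w[:,1].min()*1e3,1),np.round(w[:,1].max()*1e3,1),'ymed',np.round(np.median(w[:,1])*1e3,2),'x front',np.round(np.percentile(w[:,0],97)*1e3,1))
print('zmax',q[:,2].max())
go([.5115,-.0368,.372],74.7)
E
```

```text
bush_mid 0.85 674 0.5112733244895935 -0.03649890422821045 0.015014676377177238 0.1347832585319324
993
0.075 19 y -2.2 3.6 ymed 0.44 x front 5.6
0.09 216 y -5.3 6.2 ymed 0.42 x front 5.6
0.105 182 y -5.2 6.5 ymed 0.37 x front 5.6
0.12 148 y -5.3 6.3 ymed 0.64 x front 5.6
0.135 123 y -5.4 6.4 ymed 0.27 x front 5.6
0.15 101 y -5.5 6.2 ymed 0.94 x front 5.5
0.165 83 y -5.3 6.3 ymed 0.16 x front 5.5
0.18 75 y -5.6 6.0 ymed 0.13 x front 5.4
0.195 46 y -5.2 6.2 ymed 0.92 x front 5.3
zmax 0.20687569263693437
t 20.45 shift [40.7 -0.8 -0. ] turn [-0.01  0.02 -0.14] F [ 0.5 -0.2 -1.3] yaw 74.6 pos [ 0.5014 -0.0763  0.372 ] gap 0.0192
```

View pics/w6.png

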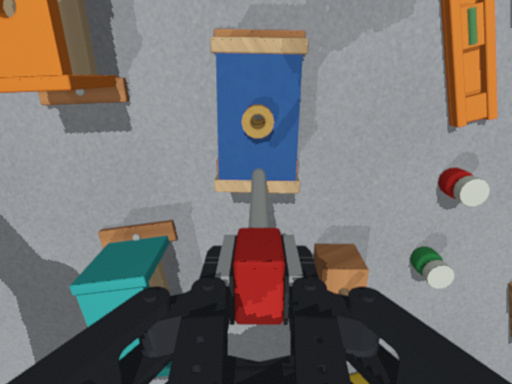

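move_arm --pt "10 -0.4 0 0 0 0 255" --pt "15 -0.4 0 0 0 0 255" --pt "12 -0.4 5 0 0 0 255" --pt "4 0 8 0 0 0 255" --pt "0 0 5 0 0 0 255" --pt "0 0 0 0 0 0 255" --pt "0 0 0 0 0 0 255" --pt "0 0 0 0 0 0 255"

```text
time_s: 21.25
tool_pos: [0.5109, -0.0358, 0.3544]
ee_rot: [0.795, 0.606, 0.0, 0.0]
wrist_force: [0.2, -0.2, -1.4]
finger_gap: 0.019
grasp_force: 59.1
```

```bash
python3 - <<'E'
from h import *
im,d,c,T,P=top_circle('bush_mid',.125,.145,fn='w7.png')
# rod axis offset (-.4,+.4 mm in tool x,y) -> TCP target
s=arm.read_state(); M=R.from_quat(s['ee_rot']).as_matrix()
t=np.array([.5114,-.0367,0])-M@np.array([-.0004,.0004,0]); t[2]=.341; go(t,74.6)
E
```

```text
bush_mid 0.68 521 0.5113690495491028 -0.03619029372930527 0.01491660438477993 0.13469102889208784
t 21.35 shift [-0.4  0.2 13.5] turn [0.03 0.01 0.02] F [ 0.8 -0.4 -1.7] yaw 74.6 pos [ 0.511  -0.0358  0.3545] gap 0.0194
```

Aligned to within 0.4 mm, so I enter the bush.

move_arm --pt "-0.3 0.2 3 0 0 0 255" --pt "0 0 3 0 0 0 255" --pt "0 0 3 0 0 0 255" --pt "0 0 3 0 0 0 255" --pt "0 0 3 0 0 0 255" --pt "0 0 2 0 0 0 255" --pt "0 0 0 0 0 0 255" --pt "0 0 0 0 0 0 255"

```text
time_s: 22.15
tool_pos: [0.511, -0.0358, 0.3372]
ee_rot: [0.795, 0.606, -0.0, -0.0]
wrist_force: [-0.1, 1.1, -1.0]
finger_gap: 0.0191
grasp_force: 59.1
```

```bash
python3 - <<'E'
from h import *
go([.5115,-.0360,.2334],74.6); print(arm.read_state()['moment'])
E
```

```text
t 22.15 shift [-1.000e-01  6.000e-01  1.038e+02] turn [-0.01  0.    0.05] F [-0.1  1.1 -1. ] yaw 74.7 pos [ 0.511  -0.0358  0.3372] gap 0.0191
[-0.0031825  -0.03139898 -0.05600854]
```

move_arm --pt "-0.2 0.1 4 0 0 0 255" --pt "0 0 5 0 0 0 255" --pt "0 0 5 0 0 0 255" --pt "0 0 5 0 0 0 255" --pt "0 0 5 0 0 0 255" --pt "0 0 5 0 0 0 255" --pt "0 0 5 0 0 0 255" --pt "0 0 5 0 0 0 255" --pt "0 0 0 0 0 0 255"

```text
time_s: 23.05
tool_pos: [0.5107, -0.0359, 0.2973]
ee_rot: [0.795, 0.606, -0.0, -0.0]
wrist_force: [-0.9, 0.1, -1.6]
finger_gap: 0.019
grasp_force: 59.1
```

move_arm --pt "0 0 5 0 0 0 255" --pt "0 0 5 0 0 0 255" --pt "0 0 5 0 0 0 255" --pt "0 0 4 0 0 0 255" --pt "0 0 0 0 0 0 255" --pt "0 0 0 0 0 0 255"

```text
time_s: 23.65
tool_pos: [0.511, -0.036, 0.2791]
ee_rot: [0.795, 0.606, -0.0, -0.0]
wrist_force: [-0.5, -0.4, -1.5]
finger_gap: 0.0191
grasp_force: 59.1
```

Tip is at about 68 mm with no contact. Entering the lower hole gently.

move_arm --pt "0 0 3 0 0 0 255" --pt "0 0 3 0 0 0 255" --pt "0 0 2 0 0 0 255" --pt "0 0 2 0 0 0 255" --pt "0 0 2 0 0 0 255" --pt "0 0 2 0 0 0 255" --pt "0 0 0 0 0 0 255" --pt "0 0 0 0 0 0 255"

```text
time_s: 24.45
tool_pos: [0.511, -0.0361, 0.2652]
ee_rot: [0.795, 0.606, -0.0, 0.0]
wrist_force: [0.3, -0.1, -2.2]
finger_gap: 0.0191
grasp_force: 59.1
```

move_arm --pt "0 0 3 0 0 0 255" --pt "0 0 4 0 0 0 255" --pt "0 0 4 0 0 0 255" --pt "0 0 4 0 0 0 255" --pt "0 0 4 0 0 0 255" --pt "0 0 4 0 0 0 255" --pt "0 0 4 0 0 0 255" --pt "0 0 3 0 0 0 255" --pt "0 0 2 0 0 0 255" --pt "0 0 0 0 0 0 255" --pt "0 0 0 0 0 0 255" --pt "0 0 0 0 0 0 255"

```text
time_s: 25.65
tool_pos: [0.511, -0.036, 0.2332]
ee_rot: [0.795, 0.606, -0.0, -0.0]
wrist_force: [1.1, -1.1, -2.9]
finger_gap: 0.0188
grasp_force: 59.0
```

```bash
python3 - <<'E'
from h import *
go([.511,-.036,.2334],74.6); print(arm.read_state()['moment'])
im,d,c,T=grab('side'); cv2.imwrite('pics/s2.png',cv2.resize(im[85:245,200:360],(640,640),interpolation=cv2.INTER_CUBIC)[:,:,::-1])
for n in ['rod_tip','rod_head','bush_mid']:
  for cam in ['side','wrist']:
    if cam=='wrist' : grab('wrist')
    for m in mark_of(cam,n)[:2]: print(cam,n,round(m['p'],2),np.round(m['xyz'],4))
E
```

```text
t 25.65 shift [ 0.   0.  -0.2] turn [-0.01  0.01  0.04] F [ 1.1 -1.1 -2.9] yaw 74.6 pos [ 0.511  -0.036   0.2332] gap 0.0188
[-0.371758   -0.05879693 -0.072078  ]
side rod_head 0.5 [ 0.5124 -0.0318  0.1798]
wrist rod_head 0.81 [ 0.5116 -0.0386  0.1766]
side bush_mid 0.42 [ 0.511  -0.0365  0.1188]
```

View pics/s2.png

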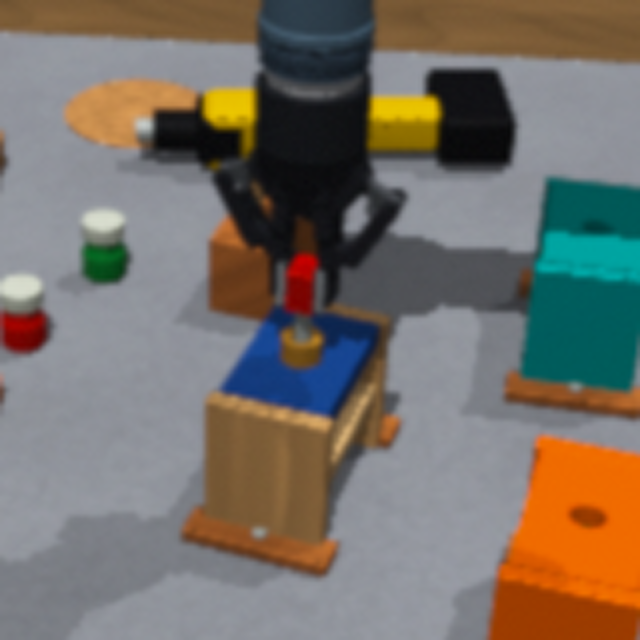

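The picture shows the bush flush on the blue plate (300,347) with the rod upright through it in the gripper (300,290). The head is at 0.178 m, so the tip is at about 0.022 m, and forces are small. Handing in.

```bash
python3 -c "
from h import *
print(order.sign_off())"
```

```text
the job is handed in; nothing more can be done
None
```

I handed the job in at about 26 s: the brass bush is seated in the blue plate, and the guide rod is held upright through both holes. The tip is about 22 mm above the table by calculation from the arm pose; I had no direct view of it.

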